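Close a gas tap that has lost its knob, with locking pliers

TASK

The knob has come off the bench gas tap, which stands open: push the locking pliers onto the bare stem, squeeze the handles until they snap over centre and stay locked on it, and turn the stem clockwise (seen from above) until the tap is fully shut and nipped snugly onto its soft seat, by feel, without forcing it so hard that the seat is crushed. Then flick the release lever to free the pliers, and draw them back well clear of the stem, lying open and flat on the bench, with the tap left shut. Leave the other things on the bench where they are.

Things in the scene. Friction and masses are not known exactly. Their poses are not given: they have to be found in the camera images.
- gas_tap: Bench gas tap, fixed to the bench. Grey deck plate 3 mm thick: a round front 44 mm across, from which the bare stem stands up, and a strip leading back (own +x) to a grey outlet turret 95 mm high, 82 mm behind the stem, with a brass hose nozzle on its left. Origin on the bench on the stem's axis; z up.
- stem_top (a point): Centre of the top of the bare brass stem, on its axis. The stem is a splined round, 15 mm in diameter, upright, from 5 to 30 mm above the bench. It is round, so it may slip somewhat in the jaws under load: the pliers then turn farther than the stem.
- tap_valve (a joint): Opening of the tap's valve, rad: 0 at its stop on the seat (fully shut), growing as it opens (counter-clockwise from above); starts 0.65 to 0.95 open. It turns stiffly (0.15 N m). The port stays covered up to 0.17. The stem drives it through a rubber disc, so the stem's own angle is this less tap_stem. Pliers springing open may knock it back by 0.05 to 0.08, which does no harm.
- tap_stem (a joint): Twist of the stem against the valve in the rubber seat disc, rad, positive clockwise, 0 unloaded, 4 N m per rad: about 0.035 while the valve turns; once it is on its stop the twist grows with the torque. 0.06 to 0.12 (0.24 to 0.48 N m) is snug, over 0.135 (0.54 N m) crushes the seat. It springs back when let go.
- pliers: Frame of the loose steel locking pliers (200 mm long, 0.3 kg), lying flat. Origin on the bench under the jaw pivot; x forward to the jaws, y left, to the moving jaw and handle, z up. Jaws 7 to 19 mm high, tips at x = 52 mm; fixed jaw's face at y = -7.5 mm; open, the moving jaw's face is 20 mm from it at the mouth. Throat wall at x = 27 mm. Handles stand 0 to 24 mm high.
- toggle_link (a joint): Angle of the toggle link between the handles, rad: 0 open, 0.69 dead centre, 0.75 locked on its stop. Squeezing at the two handle points takes about 8 N at first; the jaws meet the stem at about 0.25 to 0.3, then up to about 27 N until past 0.5, falling to nothing at dead centre. It then stays locked by itself, biting with about 40 N. A light spring opens it when free.
- jaw_mouth (a point): Middle of the mouth, on the frame, 35 mm ahead of its origin and 13 mm above the bench: where the stem's axis should be, the throat just touching the stem. Axes as the frame.
- pliers_head (a point): Middle of the head, on the frame, at x = -8, y = 2 mm, 12 mm high: a good place to hold the pliers for carrying or sliding them, as squeezing here does not close the jaws. It measures 49 mm across, along the frame's y, between heights 8 and 18 mm. Axes as the frame.
- fixed_handle (a point): Point to squeeze on the fixed handle, on the right: middle of the bar, 12 mm high, at x = -60, y = -19.8 mm of the frame. The bar is 14 mm wide here (outer face at y = -26.8 mm) and ends, with a knurled screw, at x = -111 mm. Axes as the frame.
- moving_handle (a point): Point to squeeze on the moving handle, on the left: middle of the bar, 12 mm high, 10 mm wide; the bar ends 142 mm behind the frame's origin. Across the outer faces at the two points: about 69 mm open, 63 mm as the jaws meet the stem, 52 mm locked. Only this handle swings (21 degrees); locked, the middle between the outer faces is 1 mm right of the frame's x axis, on which the stem then lies.
- lever_tail (a point): Tail of the release lever: a dark bar 6 mm wide, 6 to 20 mm high, pivoted in the moving handle and lying on its inner side; this point is 130 mm behind the frame's origin, past the end of the fixed handle, so a finger has room on its right. Locked, it is at y = -1 mm of the frame; from its right face to the handle's outer face is 30 mm there. Axes as the frame, within 0.04 rad, when locked.
- release_lever: The release lever, linked to the toggle; origin on its pivot, 78 mm behind the frame's origin. To trip the toggle, pinch its tail towards the moving handle: about 4 to 5 N, and it gives way after 2 mm. The moving handle then springs outwards, by some 40 mm at its end, and the lever lies 12 mm nearer to it. Pushing the tail without holding the handle turns the stem harder onto its seat.
- old_knob: A bystander: the black tap knob that came off, 38 mm across, 20 mm high. Origin at its foot.
- flask: A bystander: conical glass flask, 65 mm across, 110 mm high. Origin at its foot.
- beaker: A bystander: glass beaker, 56 mm across, 70 mm high. Origin at its foot.
- timer: A bystander: white bench timer, 58 x 62 x 18 mm. Origin at its foot.
- marker: A bystander: marker pen, 132 mm long. Origin at its foot.
- bulb: A bystander: black rubber pipette bulb, 78 mm long. Origin at its foot.
- dish: A bystander: glass dish with low rim, 64 mm across, 16 mm high. Origin at its foot.
- crucible: A bystander: white crucible, 42 mm across, 35 mm high. Origin at its foot.

How it is judged:
On the way, in this order (a step that is already met when the one before it is completed fails the run):
1. the pliers are locked on the stem: toggle past dead centre, jaws biting on it (value of joint toggle_link above 0.7 rad and contact force between pliers and gas_tap above 30 N and horizontal distance between jaw_mouth and stem_top below 0.015 m), for 0.2 s.
2. the tap is shut and nipped snugly onto its seat with the pliers still locked on the stem (all of step 1 and value of joint tap_valve below 0.02 rad and value of joint tap_stem above 0.06 rad), for 0.1 s.
3. the release lever has freed the pliers: the toggle is back on the open side (value of joint toggle_link below 0.45 rad), for 0.1 s.
At the end, for the whole second after the job is handed in: The tap is shut (the valve within 0.15 rad of its stop, where its port is still covered); the pliers are unlocked and open, touch no part of the tap, lie flat and still on the bench, and the middle of their mouth is more than 40 mm from the stem's axis (value of joint tap_valve below 0.15 rad and value of joint toggle_link below 0.1 rad and contact force between pliers and gas_tap below 0.5 N and horizontal distance between jaw_mouth and stem_top above 0.04 m and angle between pliers's own z axis and vertical below 0.1 rad and height (world z) of pliers below 0.01 m and linear speed of pliers below 0.02 m/s).
It fails at once if the seat is crushed: the stem is twisted more than 0.135 rad against the valve (value of joint tap_stem above 0.135 rad).
It fails at once if the tap is opened further (value of joint tap_valve above 1.15 rad).
It fails at once if one of the other loose things on the bench is pushed aside by more than 20 mm (distance of any of old_knob, flask, beaker, timer, marker, bulb, dish, crucible from where it was at the start of the episode above 0.02 m).
It also fails if it takes over 72 s, if anything falls off the work surface, if the arm or the gripper's body presses on something with over 40 N, if the wrist force passes 120 N, or if a joint passes its speed limit or range.

ROBOT

A 6-joint arm with a two-finger parallel gripper is mounted at the origin on a cart in front of the work surface, level with it; the furniture and walls round the work are solid. World frame = base frame: x ahead of the robot, y to its left, z up, the work surface at z = 0. Lengths are in m, angles in rad, forces in N, time in s.
With the tool pointing down it reaches from about 0.3 to 0.875 m from the base axis. Payload 6.4 kg.
Tool frame: the origin (TCP) lies at the centre of the arm's flange, where the gripper is bolted on; the fingertips stand 173 mm ahead of it and the grasp point (between the pads) lies ctrl.grip_point_offset ahead of it (ctrl.grip_point_offset is the distance from the TCP to the grasp point, in m); z points along the fingers, y is the direction in which the jaws open and shut (so a half turn about z gives the same grasp; the last joint's range is limited). The gripper opens to 85 mm and grips with 20 to 120 N. Pads are 22 mm wide; open, the fingers measure 114 mm over their backs; the gripper's body (76 mm by 85 mm) begins 54 mm behind the grasp point. The pads swing forward as they close: fully open they stand 13 mm farther back than shut.
Start: joints at [-1.36, 0.181, 1.607, -0, 1.354, -0.206], TCP at [0.233, -0.526, 0.405] pointing down, gripper open.
Joint ranges: [-2.99, 2.99], [-0.89, 2.07], [0.3, 2.58], [-1.14, 4.28], [0, 2.63], [-3.12, 3.12]. Speed limits (rad/s): [2.57, 2.57, 3.01, 3.14, 3.14, 3.14].

INTERFACE

Orientations are given as a unit quaternion [w, x, y, z].
In Python, from bench import ctrl, cams, boxes_of, landmark_of gives the robot as it stands.
- The arm moves only by the shell command python3 -m handwheel 'ROWS'. ROWS is JSON, a list of rows, each an object with "offset": the shift along the tool's x, y, z in m, a list of three; "spin": the turn about the tool's z in degrees; "grip": the opening, from 0 (shut) to 1 (fully open). A call has 1 to 20 rows; each row is the pose to reach, as a shift and turn from the pose commanded when the call began, along the tool's axes at that moment; what a row does not reach only later rows make up. A row lasts 1/8 s, in which the tool goes at most 62.5 mm and 10.7 degrees, less where a joint would pass 70% of its speed; a pose out of reach is approached as far as the arm can. A call with a gripper value outside its range is refused whole. The fingers move at their own pace and stop on an object; the grip force is fixed at half the most. Time passes only in rows, so rows that repeat a pose let the fingers close. It gives the time, the measured TCP pose, the force and the opening at its end, in the units of the state.
- ctrl.get_obs(): the state, without advancing time (a new reading comes with each control period).
- cams.camera(name): name is "scene" or "side" or "wrist"; returns a dict with "color" (384x512x3 uint8, red, green, blue), "camera_matrix" (3x3 intrinsics, pixels), "view" (4x4, takes a point from world to camera coordinates); the wrist camera has in their place "tool_from_camera" (4x4, takes a point from camera to tool coordinates, whose origin is the TCP and whose axes are the flange's). Camera axes: x right, y up, looking along -z (the intrinsics and any distortion apply to the point x, -y, -z); pixel columns grow to the right and rows downward; lengths in m; the calibration is good to about 2 mm. A picture is of the moment at which its call begins: read the wrist's pose just before it. There is no depth.
- ctrl.hand_in(): hands the job in, once; it reports no verdict.
Trained networks look in a picture, given as the dict that the camera call returned (one of the last four; its "shot" number tells which), for a name from the list of things; names that differ only in an ending like _2 or _b are one class to them, and where a whole thing is asked for, a point or a joint stands for the part that bears it (a point fixed in the world has none). Each returns a list of dicts, best first, with "confidence" (0 to 1); they miss things now and then, are a little off and sometimes report something else, mostly with a low value. They report only what shows in the picture. A call takes as long as a camera call.
- boxes_of(picture, thing): "uv" ([column, row] in pixels, amid what is visible of it).
- landmark_of(picture, thing): "uv" ([column, row] in pixels: a listed point, or the origin of a listed thing).
The state is a dict: "time_s": time; "q": joint angles; "dq": joint speeds; "joint_efforts": joint torques, N m; "eef_pos": TCP position; "eef_rot": TCP orientation; "wrist_force": force on the tool from outside, world axes, zero at the start; "torque": the same for the moment, N m; "opening": opening from 0.0 (shut) to 1.0 (fully open).
Only numpy, scipy, OpenCV 4.12 (cv2) and the standard library are available. Lean on these libraries where they do the work, as an engineer would, in place of code of your own. Each camera call takes 0.05 s, during which the arm holds its last target.

## Working session

There is one attempt and no reset: what is moved stays moved. The work goes in short steps, Python scripts to look and compute and a shell command to move; the robot and the scene stay as the last step left them, time stands still between calls to the robot, and variables do not carry over. Pictures are saved under pics/ and viewed, and the job is handed in when it is done.

```bash
ls; mkdir -p pics; cat > h.py <<'E'
import numpy as np, cv2
from bench import ctrl, cams, boxes_of, landmark_of
from scipy.spatial.transform import Rotation as R
def pose():
    o=ctrl.get_obs(); q=np.array(o['eef_rot']); T=np.eye(4)
    T[:3,:3]=R.from_quat(q[[1,2,3,0]]).as_matrix(); T[:3,3]=o['eef_pos']; return T
def cam(name):
    T=pose(); p=cams.camera(name)
    if name=='wrist': p['w2c']=np.linalg.inv(T@np.array(p['tool_from_camera']))
    else: p['w2c']=np.array(p['view'])
    return p
def save(p,f): cv2.imwrite('pics/'+f,cv2.cvtColor(np.asarray(p['color']),cv2.COLOR_RGB2BGR))
def proj(p,X):
    X=np.atleast_2d(X); c=(p['w2c'][:3,:3]@X.T).T+p['w2c'][:3,3]
    K=np.array(p['camera_matrix']); x=np.c_[c[:,0],-c[:,1],-c[:,2]]@K.T
    return x[:,:2]/x[:,2:]
def back(p,uv,z):
    K=np.array(p['camera_matrix']); d=np.linalg.solve(K,[uv[0],uv[1],1]); d=np.array([d[0],-d[1],-d[2]])
    M=np.linalg.inv(p['w2c']); d=M[:3,:3]@d; o=M[:3,3]; return o+d*(z-o[2])/d[2]
E
python3 - <<'E'
from h import *
o=ctrl.get_obs(); print(o); print(ctrl.grip_point_offset)
print(pose())
for n in ['scene','side','wrist']:
    p=cam(n); save(p,n+'0.png'); print(n,[k for k in p],p['camera_matrix'])
    if n=='wrist': print(p['tool_from_camera'])
    for t,z in [('stem_top',.03),('pliers',0),('jaw_mouth',.013),('pliers_head',.012),('fixed_handle',.012),('moving_handle',.012),('lever_tail',.013),('gas_tap',0),('old_knob',0),('flask',0),('beaker',0),('timer',0),('marker',0),('bulb',0),('dish',0),('crucible',0)]:
        for l in landmark_of(p,t)[:2]: print(t,round(l['confidence'],2),np.round(l['uv']),np.round(back(p,l['uv'],z),4))
E
```

```text
pics
{'time_s': 0.0, 'q': array([-1.36028414e+00,  1.81554522e-01,  1.60804071e+00, -2.38836690e-05,
        1.35380073e+00, -2.06294754e-01]), 'dq': array([-0.00029633, -0.001413  ,  0.00220163,  0.0010336 ,  0.00120041,
       -0.00027904]), 'joint_efforts': array([ 1.87368256e-03, -4.44868898e+01, -3.51334691e+01, -1.24872799e-04,
        9.27094894e-03, -8.90806831e-06]), 'eef_pos': array([ 0.23274365, -0.52550044,  0.40376049]), 'eef_rot': array([-9.01627100e-04,  9.78361548e-01,  2.06900623e-01, -1.35607660e-05]), 'wrist_force': array([ 0.21182677, -0.45081911,  0.33731546]), 'torque': array([0.03140243, 0.01545435, 0.00024587]), 'opening': 0.9987127465762526}
0.1547
[[ 9.14384264e-01  4.04847203e-01 -3.99629081e-04  2.32743649e-01]
 [ 4.04847252e-01 -9.14382639e-01  1.75862311e-03 -5.25500439e-01]
 [ 3.46559753e-04 -1.76984603e-03 -9.99998374e-01  4.03760494e-01]
 [ 0.00000000e+00  0.00000000e+00  0.00000000e+00  1.00000000e+00]]
scene ['color', 'camera_matrix', 'view', 'shot', 'w2c'] [[394.71603399   0.         252.6262015 ]
 [  0.         394.71603399 183.6007963 ]
 [  0.   
[... 2070 characters left out ...]
ulb 0.74 [141. 203.] [ 0.424  -0.3621  0.    ]
dish 0.7 [316. 150.] [0.5222 0.3052 0.    ]
dish 0.64 [235. 219.] [ 0.6412 -0.1082  0.    ]
crucible 0.65 [325. 199.] [0.7226 0.2071 0.    ]
crucible 0.41 [323. 173.] [0.626  0.2658 0.    ]
wrist ['color', 'camera_matrix', 'tool_from_camera', 'shot', 'w2c'] [[300.0677664    0.         255.34195949]
 [  0.         300.0677664  185.91160833]
 [  0.           0.           1.        ]]
[[ 1.52889002e-04  9.65286280e-01  2.61194132e-01  6.54442855e-02]
 [ 9.99999838e-01 -2.91023456e-04  4.90179358e-04  7.00718526e-06]
 [ 5.49177028e-04  2.61194014e-01 -9.65286168e-01  3.07310922e-02]
 [ 0.00000000e+00  0.00000000e+00  0.00000000e+00  1.00000000e+00]]
```

View pics/scene0.png

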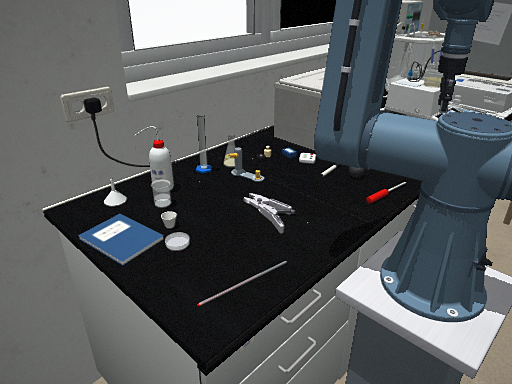

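View pics/side0.png

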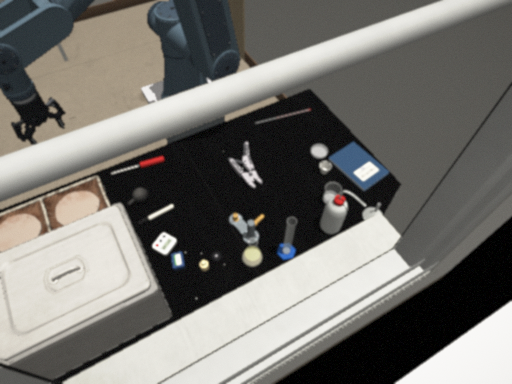

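View pics/wrist0.png

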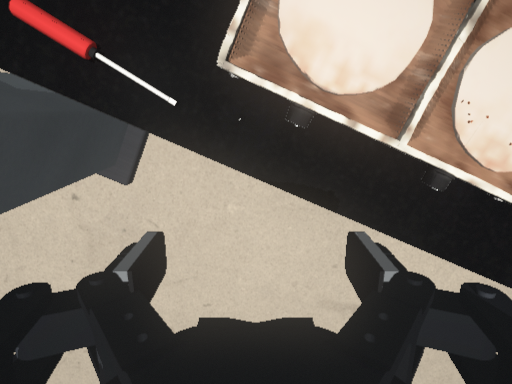

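```bash
python3 -m handwheel '[{"offset":[0.232,-0.157,-0.03],"spin":12,"grip":1},{"offset":[0.464,-0.315,-0.03],"spin":24,"grip":1},{"offset":[0.464,-0.315,-0.03],"spin":24,"grip":1},{"offset":[0.464,-0.315,-0.03],"spin":24,"grip":1},{"offset":[0.464,-0.315,-0.03],"spin":24,"grip":1},{"offset":[0.464,-0.315,-0.03],"spin":24,"grip":1},{"offset":[0.464,-0.315,-0.03],"spin":24,"grip":1},{"offset":[0.464,-0.315,-0.03],"spin":24,"grip":1},{"offset":[0.464,-0.315,-0.03],"spin":24,"grip":1},{"offset":[0.464,-0.315,-0.03],"spin":24,"grip":1},{"offset":[0.464,-0.315,-0.03],"spin":24,"grip":1},{"offset":[0.464,-0.315,-0.03],"spin":24,"grip":1},{"offset":[0.464,-0.315,-0.03],"spin":24,"grip":1},{"offset":[0.464,-0.315,-0.03],"spin":24,"grip":1}]'
cat > look.py <<'E'
import sys
from h import *
print(np.round(pose(),4).tolist()); print(ctrl.get_obs()['q'].round(3))
p=cam('wrist'); save(p,sys.argv[1])
for t,z in [('stem_top',.03),('pliers',0),('jaw_mouth',.013),('pliers_head',.012),('fixed_handle',.012),('moving_handle',.012),('lever_tail',.013),('gas_tap',0),('old_knob',0),('flask',0),('beaker',0),('timer',0),('marker',0),('bulb',0),('dish',0),('crucible',0)][:int(sys.argv[2])]:
    for l in landmark_of(p,t)[:2]: print(t,round(l['confidence'],2),np.round(l['uv']),np.round(back(p,l['uv'],z),4))
E
python3 look.py w1.png 16
```

```text
time_s: 4.3
eef_pos: [0.5293, -0.0508, 0.4347]
eef_rot: [0.0, 1.0, -0.002, 0.0]
wrist_force: [-0.5, 0.4, 0.5]
opening: 0.997
[[1.0, -0.0037, 0.0001, 0.5293], [-0.0037, -1.0, -0.0, -0.0508], [0.0001, 0.0, -1.0, 0.4347], [0.0, 0.0, 0.0, 1.0]]
[-0.319  0.059  1.681 -0.     1.402  1.255]
stem_top 0.61 [304.  66.] [ 0.6376 -0.1078  0.03  ]
jaw_mouth 0.6 [198. 143.] [0.5473 0.0242 0.013 ]
pliers_head 0.87 [202. 173.] [0.5071 0.0213 0.012 ]
fixed_handle 0.59 [221. 210.] [ 0.4537 -0.0034  0.012 ]
lever_tail 0.69 [170. 257.] [0.3824 0.0733 0.013 ]
gas_tap 0.68 [301.  69.] [ 0.6382 -0.1087  0.    ]
old_knob 0.38 [297.  67.] [ 0.64   -0.1038  0.    ]
timer 0.7 [489.  89.] [ 0.6131 -0.3506  0.    ]
marker 0.68 [459. 180.] [ 0.4924 -0.3335  0.    ]
bulb 0.96 [470. 237.] [ 0.4063 -0.3641  0.    ]
crucible 0.49 [ 0. 86.] [0.6193 0.2755 0.    ]
```

View pics/w1.png

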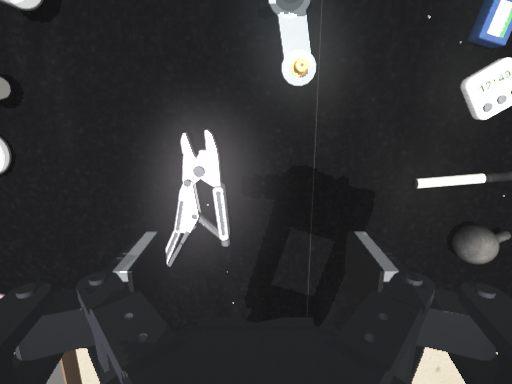

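```bash
python3 -m handwheel '[{"offset":[-0.1,-0.07,0.115],"spin":0,"grip":1},{"offset":[-0.1,-0.07,0.115],"spin":0,"grip":1},{"offset":[-0.1,-0.07,0.115],"spin":0,"grip":1},{"offset":[-0.1,-0.07,0.115],"spin":0,"grip":1},{"offset":[-0.1,-0.07,0.115],"spin":0,"grip":1},{"offset":[-0.1,-0.07,0.115],"spin":0,"grip":1}]'
python3 look.py w2.png 8
python3 -c "
import cv2;a=cv2.imread('pics/w2.png');cv2.imwrite('pics/w2z.png',cv2.resize(a[60:280,120:380],None,fx=2.7,fy=2.7,interpolation=cv2.INTER_CUBIC))"
```

```text
time_s: 5.9
eef_pos: [0.4311, 0.0197, 0.3211]
eef_rot: [0.0, 1.0, -0.001, 0.002]
wrist_force: [0.7, 0.6, 0.0]
opening: 0.999
[[1.0, -0.0027, 0.003, 0.4311], [-0.0026, -1.0, -0.0008, 0.0197], [0.003, 0.0008, -1.0, 0.3211], [0.0, 0.0, 0.0, 1.0]]
[-0.231 -0.051  2.034 -0.     1.156  1.343]
pliers 0.76 [256.  89.] [0.5113 0.0184 0.    ]
jaw_mouth 0.82 [252.  42.] [0.5485 0.0215 0.013 ]
pliers_head 0.97 [254.  96.] [0.5052 0.0205 0.012 ]
fixed_handle 0.61 [281. 154.] [ 0.4533 -0.0045  0.012 ]
moving_handle 0.62 [220. 162.] [0.4456 0.0524 0.012 ]
lever_tail 0.85 [204. 225.] [0.382  0.0702 0.013 ]
```

View pics/w2z.png

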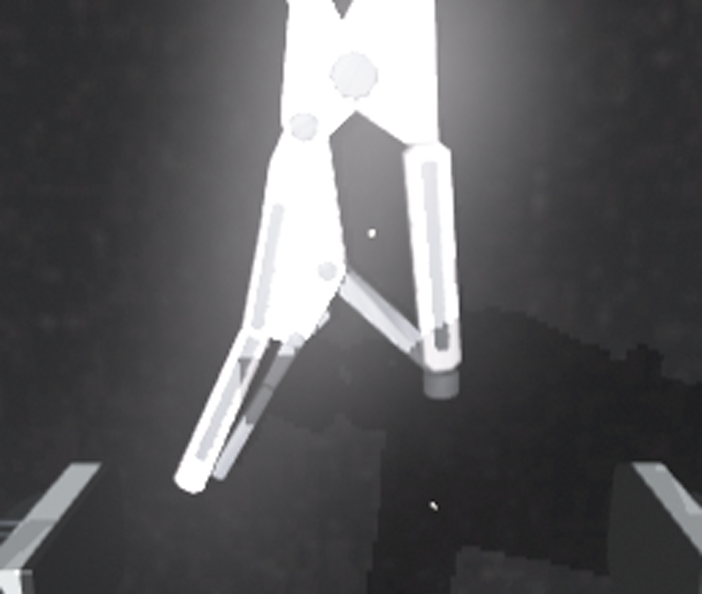

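```bash
python3 -m handwheel '[{"offset":[0.0735,-0.0015,0.03],"spin":-4.2,"grip":1},{"offset":[0.0735,-0.0015,0.03],"spin":-4.2,"grip":1},{"offset":[0.0735,-0.0015,0.09],"spin":-4.2,"grip":1},{"offset":[0.0735,-0.0015,0.13],"spin":-4.2,"grip":1},{"offset":[0.0735,-0.0015,0.148],"spin":-4.2,"grip":1},{"offset":[0.0735,-0.0015,0.148],"spin":-4.2,"grip":1},{"offset":[0.0735,-0.0015,0.148],"spin":-4.2,"grip":1}]'
python3 look.py w3.png 6
```

```text
time_s: 7.22
eef_pos: [0.5042, 0.0215, 0.1733]
eef_rot: [0.0, 0.999, 0.036, 0.001]
wrist_force: [0.9, 0.3, -0.1]
opening: 1.0
[[0.9975, 0.0712, 0.0029, 0.5042], [0.0712, -0.9975, -0.0005, 0.0215], [0.0028, 0.0007, -1.0, 0.1733], [0.0, 0.0, 0.0, 1.0]]
[-0.193  0.372  1.917  0.     0.85   1.307]
pliers 0.65 [262. 225.] [0.5112 0.0184 0.    ]
pliers_head 0.85 [256. 248.] [0.5044 0.021  0.012 ]
```

View pics/w3.png

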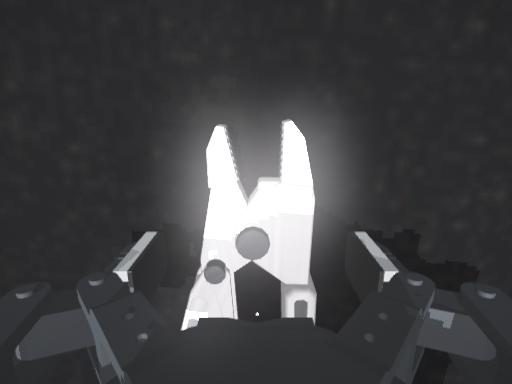

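```bash
python3 -m handwheel '[{"offset":[0,0,0],"spin":0,"grip":0.4},{"offset":[0,0,0],"spin":0,"grip":0.4},{"offset":[0,0,0],"spin":0,"grip":0.4},{"offset":[0,0,0],"spin":0,"grip":0.4},{"offset":[0,0,0],"spin":0,"grip":0.4}]'
python3 look.py w4.png 6
```

```text
time_s: 8.2
eef_pos: [0.5034, 0.0214, 0.1724]
eef_rot: [0.0, 0.999, 0.036, -0.0]
wrist_force: [-3.1, -1.4, 8.5]
opening: 0.562
[[0.9975, 0.0713, -0.0001, 0.5034], [0.0713, -0.9975, -0.0006, 0.0214], [-0.0002, 0.0005, -1.0, 0.1724], [0.0, 0.0, 0.0, 1.0]]
[-1.930e-01  3.730e-01  1.918e+00 -1.000e-03  8.510e-01  1.307e+00]
pliers 0.83 [260. 221.] [0.512  0.0191 0.    ]
pliers_head 0.74 [256. 243.] [0.5056 0.0211 0.012 ]
```

View pics/w4.png

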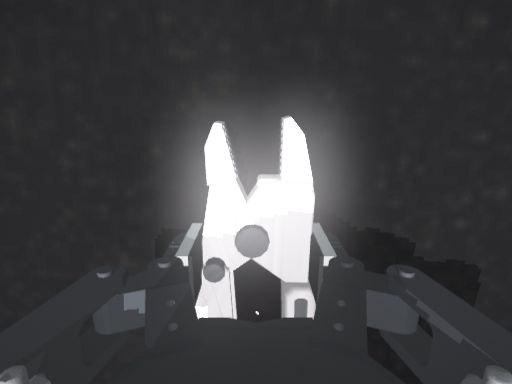

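```bash
python3 -m handwheel '[{"offset":[0,0,-0.02],"spin":0,"grip":0.4},{"offset":[0.0,0.0,-0.04],"spin":0,"grip":0.4},{"offset":[0.0,0.04,-0.04],"spin":-4,"grip":0.4},{"offset":[0.01,0.085,-0.04],"spin":-9,"grip":0.4},{"offset":[0.026,0.13,-0.04],"spin":-14,"grip":0.4},{"offset":[0.026,0.165,-0.04],"spin":-16,"grip":0.4},{"offset":[0.026,0.165,-0.04],"spin":-16,"grip":0.4},{"offset":[0.026,0.165,-0.04],"spin":-16,"grip":0.4}]'
python3 look.py w5.png 8
```

```text
time_s: 9.55
eef_pos: [0.5402, -0.1406, 0.2109]
eef_rot: [-0.001, 0.985, 0.174, -0.001]
wrist_force: [0.9, 0.7, -3.6]
opening: 0.561
[[0.9395, 0.3425, -0.0018, 0.5402], [0.3425, -0.9395, 0.0013, -0.1406], [-0.0012, -0.0018, -1.0, 0.2109], [0.0, 0.0, 0.0, 1.0]]
[-0.467  0.397  1.773  0.     0.973  0.754]
stem_top 0.71 [256.  10.] [ 0.64   -0.1043  0.03  ]
stem_top 0.44 [262. 222.] [ 0.5458 -0.1421  0.03  ]
pliers 0.69 [260. 222.] [ 0.5337 -0.1454  0.    ]
jaw_mouth 0.7 [254. 244.] [ 0.5241 -0.1452  0.013 ]
moving_handle 0.44 [261.   9.] [ 0.6457 -0.1048  0.012 ]
gas_tap 0.75 [261.  32.] [ 0.6386 -0.1075  0.    ]
```

View pics/w5.png

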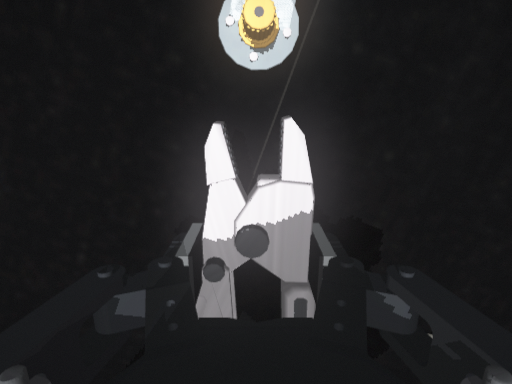

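```bash
python3 - <<'E'
from h import *
T=pose(); p=cam('wrist'); Ti=np.linalg.inv(T)
def tl(X): return (Ti@np.r_[X,1])[:3].round(4)
for uv,z in [((259.5,12),.03),((258.5,32),.003)]:
    X=back(p,uv,z); print(X.round(4),tl(X))
for uv in [(218,124),(290,119),(284,180),(266,178),(252,240)]:
    X=back(p,uv,.019+.0385); print(uv,tl(X))
print(proj(p,[0.6395,-.1065,.03]),proj(p,[0.6395,-.1065,.003]))
E
```

```text
[ 0.6409 -0.106   0.03  ] [0.1058 0.0018 0.1818]
[ 0.6385 -0.1067  0.003 ] [0.1033 0.0016 0.2088]
(218, 124) [ 0.0579 -0.0151  0.1543]
(290, 119) [0.0599 0.0139 0.1543]
(284, 180) [0.0346 0.0121 0.1543]
(266, 178) [0.0355 0.0045 0.1543]
(252, 240) [ 0.0069 -0.0015  0.1543]
[[259.37830967  15.65028675]] [[258.75487634  30.00697982]]
```

```bash
python3 -m handwheel '[{"offset":[0,0,0.02],"spin":0,"grip":0.4},{"offset":[0,0,0.037],"spin":0,"grip":0.4},{"offset":[0,0,0.037],"spin":0,"grip":0.4},{"offset":[0.015,0,0.037],"spin":0,"grip":0.4},{"offset":[0.03,0,0.037],"spin":0,"grip":0.4},{"offset":[0.04,0,0.037],"spin":0,"grip":0.4},{"offset":[0.04,0,0.037],"spin":0,"grip":0.4}]'
python3 look.py w6.png 1
```

```text
time_s: 10.92
eef_pos: [0.5794, -0.1268, 0.1749]
eef_rot: [0.0, 0.985, 0.175, 0.0]
wrist_force: [0.8, -0.2, -3.7]
opening: 0.56
[[0.9388, 0.3445, 0.0008, 0.5794], [0.3445, -0.9388, -0.0003, -0.1268], [0.0006, 0.0005, -1.0, 0.1749], [0.0, 0.0, 0.0, 1.0]]
[-0.415  0.519  1.686  0.     0.936  0.804]
stem_top 0.83 [255. 106.] [ 0.6403 -0.1045  0.03  ]
```

View pics/w6.png

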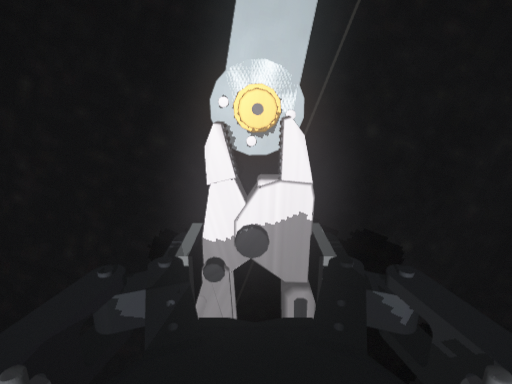

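```bash
python3 - <<'E'
from h import *
T=pose(); p=cam('wrist'); Ti=np.linalg.inv(T)
for uv,z in [((257.5,108),.03),((256.5,106),.003)]:
    X=back(p,uv,z); print(X.round(4),(Ti@np.r_[X,1])[:3].round(4))
E
python3 -m handwheel '[{"offset":[0.01,0,0],"spin":0,"grip":0.4},{"offset":[0.015,0,0],"spin":0,"grip":0.4},{"offset":[0.019,0,0.0],"spin":0,"grip":0.4},{"offset":[0.019,0,0.0],"spin":0,"grip":0.4}]'
python3 look.py w7.png 1
```

```text
[ 0.6389 -0.1057  0.03  ] [0.0643 0.0008 0.1444]
[ 0.6393 -0.1052  0.003 ] [0.0649 0.0005 0.1714]
time_s: 11.58
eef_pos: [0.5966, -0.1207, 0.1747]
eef_rot: [0.0, 0.985, 0.175, 0.0]
wrist_force: [-0.5, 1.0, -2.5]
opening: 0.562
[[0.9391, 0.3436, 0.0001, 0.5966], [0.3436, -0.9391, -0.0001, -0.1207], [0.0001, 0.0001, -1.0, 0.1747], [0.0, 0.0, 0.0, 1.0]]
[-0.394  0.545  1.643 -0.     0.953  0.826]
stem_top 0.86 [258. 157.] [ 0.6402 -0.106   0.03  ]
```

View pics/w7.png

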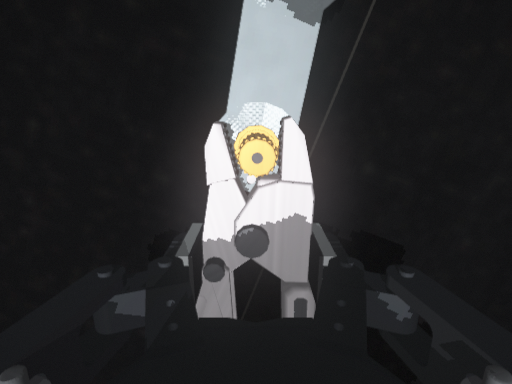

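```bash
python3 -m handwheel '[{"offset":[0.0015,0,0],"spin":0,"grip":0.4},{"offset":[0.003,0,0.001],"spin":0,"grip":0.4},{"offset":[0.003,0,0.001],"spin":0,"grip":0.4}]'
python3 look.py w8.png 1
```

```text
time_s: 12.05
eef_pos: [0.5991, -0.1198, 0.1736]
eef_rot: [-0.0, 0.985, 0.174, -0.0]
wrist_force: [-1.2, 1.0, -2.7]
opening: 0.569
[[0.9392, 0.3434, -0.0001, 0.5991], [0.3434, -0.9392, 0.0001, -0.1198], [-0.0, -0.0001, -1.0, 0.1736], [0.0, 0.0, 0.0, 1.0]]
[-0.391  0.551  1.637  0.     0.953  0.829]
stem_top 0.62 [257. 164.] [ 0.6404 -0.1055  0.03  ]
```

View pics/w8.png

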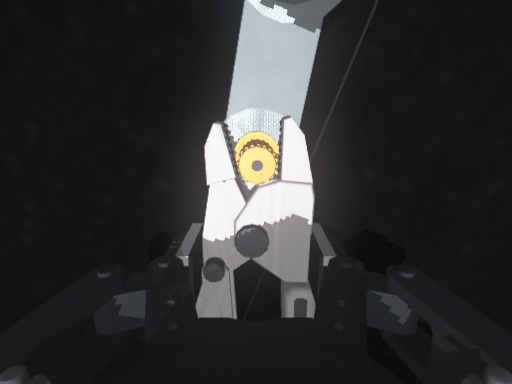

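```bash
python3 -m handwheel '[{"offset":[0.001,0,0.001],"spin":0,"grip":0.4},{"offset":[0.0015,0,0.001],"spin":0,"grip":0.4}]'
python3 look.py w9.png 1
```

```text
time_s: 12.4
eef_pos: [0.6, -0.1196, 0.1728]
eef_rot: [-0.0, 0.985, 0.174, -0.001]
wrist_force: [-6.1, -2.0, 2.9]
opening: 0.56
[[0.9392, 0.3435, -0.002, 0.6], [0.3435, -0.9392, -0.0003, -0.1196], [-0.002, -0.0004, -1.0, 0.1728], [0.0, 0.0, 0.0, 1.0]]
[-3.900e-01  5.540e-01  1.634e+00 -1.000e-03  9.550e-01  8.310e-01]
stem_top 0.65 [258. 169.] [ 0.6395 -0.1064  0.03  ]
```

```bash
python3 -m handwheel '[{"offset":[0,0,0],"spin":0,"grip":1},{"offset":[0,0,0],"spin":0,"grip":1},{"offset":[0,0,0],"spin":0,"grip":1},{"offset":[0,0,-0.04],"spin":0,"grip":1},{"offset":[-0.03,-0.003,-0.07],"spin":0,"grip":1},{"offset":[-0.052,-0.003,-0.07],"spin":0,"grip":1},{"offset":[-0.052,-0.003,-0.07],"spin":0,"grip":1},{"offset":[-0.052,-0.003,-0.07],"spin":0,"grip":1}]'
python3 look.py w10.png 7
```

```text
time_s: 13.5
eef_pos: [0.5512, -0.1343, 0.2427]
eef_rot: [0.0, 0.985, 0.174, 0.0]
wrist_force: [0.1, -0.4, -0.7]
opening: 1.001
[[0.9393, 0.3431, 0.0006, 0.5512], [0.3431, -0.9393, 0.0, -0.1343], [0.0006, 0.0002, -1.0, 0.2427], [0.0, 0.0, 0.0, 1.0]]
[-0.448  0.362  1.742  0.     1.037  0.772]
stem_top 0.66 [264.  53.] [ 0.6408 -0.1069  0.03  ]
pliers 0.79 [265. 115.] [ 0.6088 -0.1201  0.    ]
jaw_mouth 0.56 [263.  58.] [ 0.6404 -0.1067  0.013 ]
pliers_head 0.8 [263. 129.] [ 0.5999 -0.1218  0.012 ]
fixed_handle 0.75 [289. 202.] [ 0.5588 -0.1568  0.012 ]
fixed_handle 0.35 [261.  54.] [ 0.6422 -0.1046  0.012 ]
moving_handle 0.57 [211. 210.] [ 0.5346 -0.1071  0.012 ]
lever_tail 0.69 [183. 290.] [ 0.467  -0.1068  0.013 ]
```

View pics/w10.png

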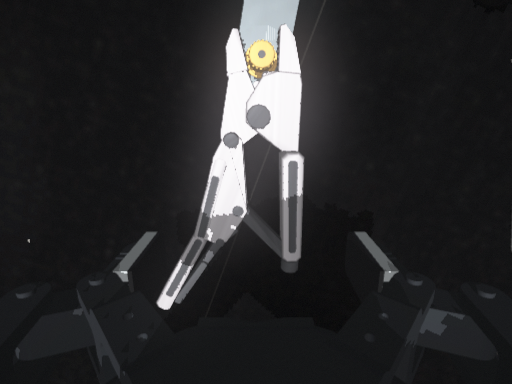

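```bash
python3 -m handwheel '[{"offset":[0,0,0.03],"spin":0,"grip":1},{"offset":[0,0,0.055],"spin":0,"grip":1},{"offset":[0,0,0.07],"spin":0,"grip":1},{"offset":[0,0,0.07],"spin":0,"grip":1}]'
python3 look.py w11.png 7
```

```text
time_s: 14.4
eef_pos: [0.5502, -0.1341, 0.1716]
eef_rot: [-0.001, 0.985, 0.174, -0.001]
wrist_force: [-1.0, 0.1, 0.5]
opening: 0.999
[[0.9392, 0.3434, -0.0023, 0.5502], [0.3434, -0.9392, 0.0011, -0.1341], [-0.0018, -0.0018, -1.0, 0.1716], [0.0, 0.0, 0.0, 1.0]]
[-0.449  0.48   1.756 -0.     0.908  0.772]
stem_top 0.82 [269.  15.] [ 0.6397 -0.1059  0.03  ]
pliers 0.97 [271. 117.] [ 0.6085 -0.12    0.    ]
pliers_head 0.67 [266. 136.] [ 0.6006 -0.12    0.012 ]
pliers_head 0.62 [265.  35.] [ 0.6372 -0.1059  0.012 ]
fixed_handle 0.79 [309. 248.] [ 0.5586 -0.1578  0.012 ]
moving_handle 0.66 [189. 255.] [ 0.5356 -0.1057  0.012 ]
```

View pics/w11.png

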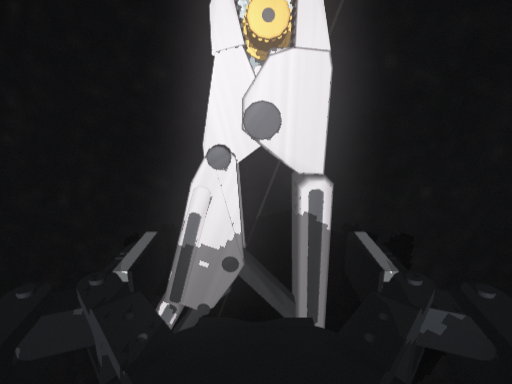

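```bash
python3 -m handwheel '[{"offset":[0,0,0],"spin":0,"grip":0.4},{"offset":[0,0,0],"spin":0,"grip":0.4},{"offset":[0,0,0],"spin":0,"grip":0.4},{"offset":[0,0,0],"spin":0,"grip":0.4},{"offset":[0,0,0],"spin":0,"grip":0.4},{"offset":[0,0,0],"spin":0,"grip":0.4},{"offset":[0,0,0],"spin":0,"grip":0.4}]'
python3 look.py w12.png 7; python3 -c "
from h import *
o=ctrl.get_obs();print(o['wrist_force'],o['torque'])"
```

```text
time_s: 15.68
eef_pos: [0.5521, -0.1364, 0.1766]
eef_rot: [0.003, 0.985, 0.175, 0.001]
wrist_force: [-8.1, -4.1, 23.8]
opening: 0.594
[[0.9388, 0.3444, 0.0037, 0.5521], [0.3444, -0.9388, -0.0049, -0.1364], [0.0018, 0.0059, -1.0, 0.1766], [0.0, 0.0, 0.0, 1.0]]
[-0.45   0.473  1.753 -0.004  0.91   0.771]
stem_top 0.92 [256.  23.] [ 0.6399 -0.1055  0.03  ]
pliers 0.97 [255. 122.] [ 0.6069 -0.1173  0.    ]
pliers_head 0.66 [251. 138.] [ 0.6    -0.1176  0.012 ]
fixed_handle 0.64 [294. 245.] [ 0.5584 -0.1552  0.012 ]
moving_handle 0.69 [215. 252.] [ 0.542 -0.12   0.012]
[-7.75715583 -4.79486966 24.28028321] [-0.7167019   1.38775608  0.27211324]
```

View pics/w12.png

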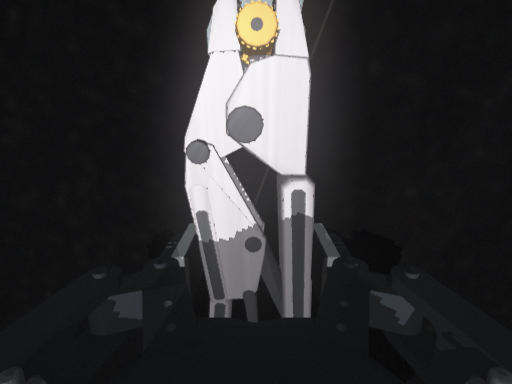

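```bash
python3 -m handwheel '[{"offset":[0,0,-0.003],"spin":0,"grip":0.4},{"offset":[0,0,-0.005],"spin":0,"grip":0.4},{"offset":[0,0,-0.005],"spin":0,"grip":0.4}]'; cat > st.py <<'E'
from h import *
S=np.array([.640,-.1056])
o=ctrl.get_obs(); T=pose(); F=np.array(o['wrist_force']); M=np.array(o['torque'])
r=T[:2,3]-S; G=T[:3,3]+T[:3,2]*.155; g=G[:2]-S
print('Ftool',(T[:3,:3].T@F).round(2),'Mw',M.round(3),'moment on tool about stem',round(M[2]+r[0]*F[1]-r[1]*F[0],3),'alt -M',round(-M[2]+r[0]*F[1]-r[1]*F[0],3))
print('grasp',G.round(4),'dist',np.hypot(*g).round(4),'dir',np.degrees(np.arctan2(-g[1],-g[0])).round(2),'tool yaw',np.degrees(np.arctan2(T[1,0],T[0,0])).round(2),'open',o['opening'],'q6',o['q'].round(2),'t',o['time_s'])
E
python3 st.py;python3 st.py
```

```text
time_s: 16.45
eef_pos: [0.5514, -0.1357, 0.1781]
eef_rot: [0.002, 0.985, 0.174, 0.001]
wrist_force: [4.0, -6.9, -5.0]
opening: 0.587
Ftool [1.41 7.85 5.02] Mw [-1.26  -0.454 -0.535] moment on tool about stem 0.198 alt -M 1.268
grasp [ 0.5519 -0.1361  0.0231] dist 0.0932 dir 19.12 tool yaw 20.0 open 0.5865614441060641 q6 [-0.45  0.47  1.75 -0.    0.91  0.77] t 16.45
Ftool [1.41 7.85 5.02] Mw [-1.26  -0.454 -0.535] moment on tool about stem 0.198 alt -M 1.268
grasp [ 0.5519 -0.1361  0.0231] dist 0.0932 dir 19.12 tool yaw 20.0 open 0.5865614441060641 q6 [-0.45  0.47  1.75 -0.    0.91  0.77] t 16.45
```

```bash
python3 -m handwheel '[{"offset":[0.0005,-0.0081,0],"spin":5,"grip":0.4},{"offset":[0.0017,-0.0162,0],"spin":10,"grip":0.4},{"offset":[0.0035,-0.0241,0],"spin":15,"grip":0.4},{"offset":[0.0061,-0.0318,0],"spin":20,"grip":0.4},{"offset":[0.0061,-0.0318,0],"spin":20,"grip":0.4}]'; python3 st.py; python3 look.py w13.png 4
```

```text
time_s: 17.08
eef_pos: [0.5462, -0.1034, 0.1779]
eef_rot: [0.001, 1.0, -0.0, 0.001]
wrist_force: [4.2, -7.2, -5.2]
opening: 0.588
Ftool [4.22 7.23 5.26] Mw [-1.282 -0.302 -0.567] moment on tool about stem 0.104 alt -M 1.237
grasp [ 0.5466 -0.1039  0.0229] dist 0.0934 dir -1.07 tool yaw -0.03 open 0.5881040135548435 q6 [-0.4   0.45  1.79 -0.    0.9   1.17] t 17.075
[[1.0, -0.0005, 0.0029, 0.5462], [-0.0005, -1.0, -0.0029, -0.1034], [0.0029, 0.0029, -1.0, 0.1779], [0.0, 0.0, 0.0, 1.0]]
[-0.4    0.45   1.786 -0.002  0.902  1.172]
stem_top 0.76 [260.  23.] [ 0.6401 -0.1056  0.03  ]
stem_top 0.42 [256. 118.] [ 0.6073 -0.1044  0.03  ]
pliers 0.64 [254. 121.] [ 0.6045 -0.1036  0.    ]
pliers_head 0.96 [251. 138.] [ 0.5976 -0.1023  0.012 ]
```

View pics/w13.png

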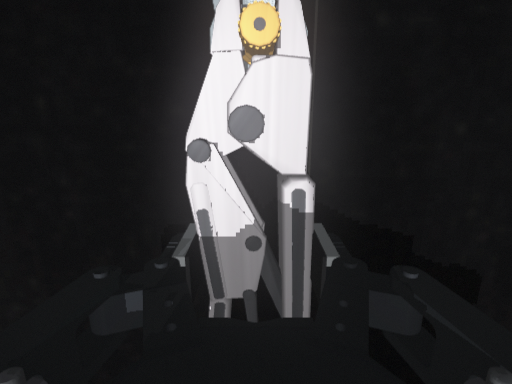

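```bash
python3 -m handwheel '[{"offset":[0.0005,-0.0081,0],"spin":5,"grip":0.4},{"offset":[0.0017,-0.0162,0],"spin":10,"grip":0.4},{"offset":[0.0017,-0.0162,0],"spin":10,"grip":0.4}]'; python3 st.py;  python3 -m handwheel '[{"offset":[0.0002,-0.0049,0],"spin":3,"grip":0.4},{"offset":[0.0002,-0.0049,0],"spin":3,"grip":0.4}]'; python3 st.py
```

```text
time_s: 17.7
eef_pos: [0.5479, -0.0872, 0.1779]
eef_rot: [0.001, 0.996, -0.087, 0.001]
wrist_force: [2.6, -8.2, -5.5]
opening: 0.586
Ftool [3.96 7.66 5.53] Mw [-1.305 -0.373 -0.541] moment on tool about stem 0.171 alt -M 1.253
grasp [ 0.5483 -0.0877  0.0229] dist 0.0935 dir -11.07 tool yaw -10.02 open 0.5857155408922803 q6 [-0.37  0.45  1.79 -0.    0.9   1.38] t 17.7
time_s: 17.95
eef_pos: [0.5489, -0.0826, 0.1778]
eef_rot: [0.001, 0.994, -0.113, 0.001]
wrist_force: [3.1, -7.3, -4.5]
opening: 0.591
Ftool [4.71 6.44 4.56] Mw [-1.29  -0.412 -0.459] moment on tool about stem 0.138 alt -M 1.056
grasp [ 0.5493 -0.083   0.0228] dist 0.0935 dir -14.0 tool yaw -13.01 open 0.5910792574067771 q6 [-0.36  0.45  1.79 -0.    0.9   1.44] t 17.95
```

```bash
python3 -m handwheel '[{"offset":[0.0001,-0.0033,0],"spin":2,"grip":0.4},{"offset":[0.0001,-0.0033,0],"spin":2,"grip":0.4}]'; python3 st.py;  python3 -m handwheel '[{"offset":[0.0001,-0.0033,0],"spin":2,"grip":0.4},{"offset":[0.0001,-0.0033,0],"spin":2,"grip":0.4}]'; python3 st.py
```

```text
time_s: 18.2
eef_pos: [0.5497, -0.0794, 0.1778]
eef_rot: [0.001, 0.991, -0.13, 0.001]
wrist_force: [3.3, -7.9, -5.4]
opening: 0.593
Ftool [5.22 6.8  5.4 ] Mw [-1.26  -0.351 -0.424] moment on tool about stem 0.206 alt -M 1.054
grasp [ 0.5501 -0.0798  0.0228] dist 0.0935 dir -16.01 tool yaw -15.0 open 0.5934205416219968 q6 [-0.36  0.45  1.79 -0.    0.9   1.48] t 18.2
time_s: 18.45
eef_pos: [0.5507, -0.0763, 0.1778]
eef_rot: [0.001, 0.989, -0.148, 0.001]
wrist_force: [3.3, -6.9, -5.8]
opening: 0.592
Ftool [5.14 5.61 5.86] Mw [-1.289 -0.346 -0.436] moment on tool about stem 0.082 alt -M 0.954
grasp [ 0.551  -0.0767  0.0228] dist 0.0935 dir -18.01 tool yaw -17.0 open 0.5924679169775158 q6 [-0.35  0.45  1.79 -0.    0.9   1.52] t 18.45
```

```bash
cat > sa.py <<'E'
from h import *
S=np.array([.640,-.1056]); m=[]
for i in range(6):
    o=ctrl.get_obs(); T=pose(); F=np.array(o['wrist_force']); M=np.array(o['torque']); r=T[:2,3]-S
    m.append(M[2]+r[0]*F[1]-r[1]*F[0])
    if i<5: cams.camera('wrist')
print('MOM',np.mean(m).round(3),'sd',np.std(m).round(3),'yaw',np.degrees(np.arctan2(T[1,0],T[0,0])).round(2),'t',o['time_s'],'open',round(o['opening'],3))
E
python3 sa.py; python3 -m handwheel '[{"offset":[0.0001,-0.0033,0],"spin":2,"grip":0.4},{"offset":[0.0001,-0.0033,0],"spin":2,"grip":0.4}]'; python3 sa.py;  python3 -m handwheel '[{"offset":[0.0001,-0.0033,0],"spin":2,"grip":0.4},{"offset":[0.0001,-0.0033,0],"spin":2,"grip":0.4}]'; python3 sa.py
```

```text
MOM 0.1 sd 0.098 yaw -16.98 t 18.7 open 0.587
time_s: 18.95
eef_pos: [0.5517, -0.0732, 0.1778]
eef_rot: [0.001, 0.986, -0.165, 0.001]
wrist_force: [4.1, -7.8, -4.9]
opening: 0.588
MOM 0.129 sd 0.049 yaw -18.98 t 19.2 open 0.591
time_s: 19.45
eef_pos: [0.5529, -0.0701, 0.1778]
eef_rot: [0.001, 0.983, -0.182, 0.001]
wrist_force: [2.4, -8.6, -4.4]
opening: 0.591
MOM 0.152 sd 0.069 yaw -20.98 t 19.7 open 0.593
```

```bash
for i in 1; do python3 -m handwheel '[{"offset":[0.0001,-0.0033,0],"spin":2,"grip":0.4},{"offset":[0.0001,-0.0033,0],"spin":2,"grip":0.4}]' >/dev/null; python3 sa.py; python3 -m handwheel '[{"offset":[0.0001,-0.0033,0],"spin":2,"grip":0.4},{"offset":[0.0001,-0.0033,0],"spin":2,"grip":0.4}]'>/dev/null; python3 sa.py; done
```

```text
MOM 0.177 sd 0.049 yaw -22.97 t 20.2 open 0.591
MOM 0.305 sd 0.046 yaw -24.96 t 20.7 open 0.589
```

```bash
python3 sa.py; python3 st.py
```

```text
MOM 0.222 sd 0.042 yaw -24.96 t 20.95 open 0.594
Ftool [6.48 5.18 4.31] Mw [-1.304 -0.288 -0.319] moment on tool about stem 0.157 alt -M 0.794
grasp [ 0.5558 -0.0646  0.0228] dist 0.0936 dir -25.94 tool yaw -24.96 open 0.5937177738101967 q6 [-0.33  0.46  1.78 -0.    0.91  1.68] t 20.95
```

```bash
sed -i 's/range(6)/range(10)/; s/i<5/i<9/' sa.py; python3 -m handwheel '[{"offset":[0.0,-0.0016,0],"spin":1,"grip":0.4},{"offset":[0.0,-0.0016,0],"spin":1,"grip":0.4}]' >/dev/null; python3 sa.py; python3 -m handwheel '[{"offset":[0.0,-0.0016,0],"spin":1,"grip":0.4},{"offset":[0.0,-0.0016,0],"spin":1,"grip":0.4}]' >/dev/null; python3 sa.py
```

```text
MOM 0.353 sd 0.046 yaw -25.95 t 21.65 open 0.589
MOM 0.344 sd 0.072 yaw -26.94 t 22.35 open 0.592
```

```bash
python3 sa.py; python3 look.py w14.png 7
```

```text
MOM 0.369 sd 0.058 yaw -26.95 t 22.8 open 0.592
[[0.8914, -0.4532, 0.0024, 0.5569], [-0.4532, -0.8914, -0.0029, -0.0614], [0.0034, 0.0015, -1.0, 0.1778], [0.0, 0.0, 0.0, 1.0]]
[-0.321  0.458  1.774 -0.002  0.907  1.722]
stem_top 0.66 [258.  21.] [ 0.6404 -0.1057  0.03  ]
pliers 0.72 [257. 119.] [ 0.6093 -0.0897  0.    ]
jaw_mouth 0.53 [259. 122.] [ 0.6083 -0.09    0.013 ]
pliers_head 0.66 [250. 139.] [ 0.6035 -0.083   0.012 ]
fixed_handle 0.66 [294. 245.] [ 0.5476 -0.0787  0.012 ]
moving_handle 0.78 [214. 251.] [ 0.5623 -0.0421  0.012 ]
lever_tail 0.21 [258.  42.] [ 0.6374 -0.1043  0.013 ]
```

View pics/w14.png

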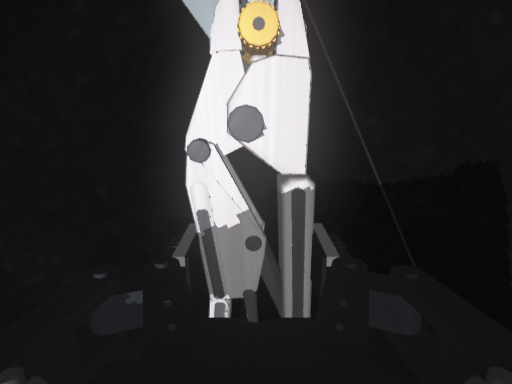

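```bash
python3 -m handwheel '[{"offset":[0.0,0.0016,0],"spin":-1,"grip":0.4},{"offset":[0.0001,0.0033,0],"spin":-2,"grip":0.4},{"offset":[0.0001,0.0049,0],"spin":-3,"grip":0.4},{"offset":[0.0002,0.0065,0],"spin":-4,"grip":0.4}]' ; python3 sa.py; python3 st.py
```

```text
time_s: 23.7
eef_pos: [0.5541, -0.0672, 0.1778]
eef_rot: [0.001, 0.98, -0.199, 0.001]
wrist_force: [3.5, -7.1, -4.3]
opening: 0.59
MOM 0.156 sd 0.044 yaw -22.97 t 24.15 open 0.589
Ftool [6.92 5.41 4.73] Mw [-1.331 -0.367 -0.314] moment on tool about stem 0.183 alt -M 0.811
grasp [ 0.5545 -0.0676  0.0228] dist 0.0936 dir -23.95 tool yaw -22.97 open 0.5891423675881629 q6 [-0.33  0.45  1.78 -0.    0.91  1.64] t 24.15
```

```bash
python3 -m handwheel '[{"offset":[0.0,0.0016,0],"spin":-1,"grip":0.4},{"offset":[0.0001,0.0033,0],"spin":-2,"grip":0.4},{"offset":[0.0001,0.0033,0],"spin":-2,"grip":0.4}]' ; python3 sa.py; python3 st.py
```

```text
time_s: 24.52
eef_pos: [0.5529, -0.0702, 0.1778]
eef_rot: [0.001, 0.983, -0.182, 0.001]
wrist_force: [4.1, -6.9, -4.6]
opening: 0.594
MOM 0.088 sd 0.044 yaw -20.98 t 24.975 open 0.592
Ftool [5.23 5.82 5.77] Mw [-1.185 -0.277 -0.449] moment on tool about stem 0.089 alt -M 0.987
grasp [ 0.5532 -0.0706  0.0228] dist 0.0936 dir -21.99 tool yaw -20.98 open 0.5915104476892105 q6 [-0.34  0.45  1.78 -0.    0.9   1.6 ] t 24.975
```

```bash
python3 -m handwheel '[{"offset":[0.0,0.001,0.001],"spin":1,"grip":0.4},{"offset":[0.0,0.001,0.001],"spin":1,"grip":0.4}]' ; python3 sa.py; python3 st.py
```

```text
time_s: 25.22
eef_pos: [0.5529, -0.0699, 0.177]
eef_rot: [0.0, 0.982, -0.19, 0.002]
wrist_force: [5.6, 0.8, -3.9]
opening: 0.587
MOM 0.104 sd 0.054 yaw -21.88 t 25.675 open 0.592
Ftool [ 4.65 -2.35  3.5 ] Mw [-0.11  -0.726  0.282] moment on tool about stem 0.057 alt -M -0.506
grasp [ 0.5535 -0.07    0.0221] dist 0.0936 dir -22.36 tool yaw -21.88 open 0.5924055510781541 q6 [-0.34  0.45  1.78  0.    0.9   1.61] t 25.675
```

```bash
python3 -m handwheel '[{"offset":[0,0,0],"spin":0,"grip":1},{"offset":[0,0,0],"spin":0,"grip":1},{"offset":[0,0,0],"spin":0,"grip":1},{"offset":[0,0,-0.03],"spin":0,"grip":1},{"offset":[-0.035,-0.005,-0.07],"spin":0,"grip":1},{"offset":[-0.072,-0.010,-0.07],"spin":0,"grip":1},{"offset":[-0.072,-0.010,-0.07],"spin":0,"grip":1},{"offset":[-0.072,-0.010,-0.07],"spin":0,"grip":1}]'
python3 st.py; python3 look.py w15.png 7
```

```text
time_s: 26.68
eef_pos: [0.4892, -0.0338, 0.2469]
eef_rot: [0.0, 0.982, -0.19, 0.0]
wrist_force: [0.3, 0.5, -0.6]
opening: 0.999
Ftool [ 0.08 -0.61  0.56] Mw [-0.029  0.004 -0.   ] moment on tool about stem -0.103 alt -M -0.103
grasp [ 0.4894 -0.0338  0.0919] dist 0.1669 dir -25.47 tool yaw -21.92 open 0.9994921685461361 q6 [-0.31  0.2   1.94 -0.    1.    1.64] t 26.675
[[0.9277, -0.3733, 0.0009, 0.4892], [-0.3733, -0.9277, -0.0004, -0.0338], [0.001, 0.0, -1.0, 0.2469], [0.0, 0.0, 0.0, 1.0]]
[-0.312  0.205  1.937 -0.     0.999  1.642]
pliers_head 0.87 [270.   4.] [ 0.6012 -0.089   0.012 ]
fixed_handle 0.83 [302.  94.] [ 0.545  -0.0894  0.012 ]
moving_handle 0.9 [237. 102.] [ 0.5563 -0.0483  0.012 ]
lever_tail 0.81 [270. 200.] [ 0.4856 -0.0437  0.013 ]
```

View pics/w15.png

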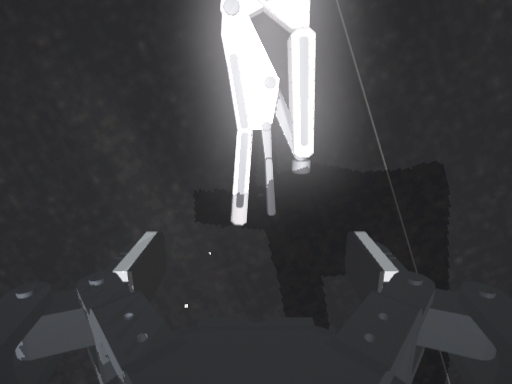

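```bash
python3 - <<'E'
from h import *
T=pose(); p=cam('wrist'); Ti=np.linalg.inv(T)
for n,uv,z in [('tailR',(274.5,200),.02),('tail end',(271,214),.02),('outer',(232.5,205),.024),('outer hi',(236,150),.024),('end',(238,223),.024),('screw',(302,172),.014),('stem?',(0,0),.03)]:
    X=back(p,uv,z); print(n,X.round(4),(Ti@np.r_[X,1])[:3].round(4))
print((Ti@[.640,-.1056,.02,1]).round(4))
import cv2
a=np.asarray(p['color'])[60:260,180:380,::-1]; cv2.imwrite('pics/z.png',cv2.resize(a,None,fx=3,fy=3,interpolation=cv2.INTER_CUBIC))
E
```

```text
tailR [ 0.4863 -0.0472  0.02  ] [0.0026 0.0135 0.2265]
tail end [ 0.4777 -0.0413  0.02  ] [-0.0076  0.0112  0.2265]
outer [ 0.4948 -0.02    0.024 ] [ 0.0003 -0.015   0.2225]
outer hi [ 0.5282 -0.0366  0.024 ] [ 0.0375 -0.012   0.2224]
end [ 0.4814 -0.0184  0.024 ] [-0.0127 -0.0115  0.2225]
screw [ 0.4961 -0.0717  0.014 ] [0.0209 0.0325 0.2325]
stem? [0.6534 0.0508 0.03  ] [ 0.1211 -0.1399  0.2164]
[0.167  0.0102 0.2264 1.    ]
```

View pics/z.png

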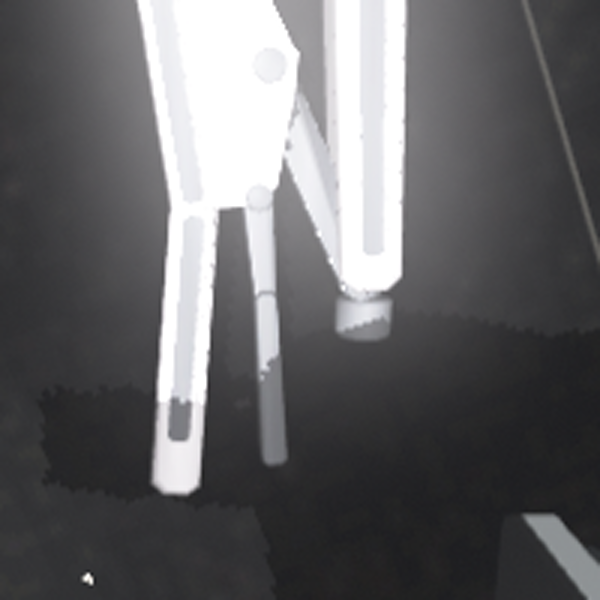

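```bash
python3 -m handwheel '[{"offset":[0.0,0.001,0.03],"spin":0,"grip":1},{"offset":[0.0,0.001,0.055],"spin":0,"grip":1},{"offset":[0.0,0.001,0.066],"spin":0,"grip":1},{"offset":[0.0,0.001,0.066],"spin":0,"grip":1},{"offset":[0.0,0.001,0.066],"spin":0,"grip":0.6},{"offset":[0.0,0.001,0.066],"spin":0,"grip":0.5},{"offset":[0.0,0.001,0.066],"spin":0,"grip":0.45},{"offset":[0.0,0.001,0.066],"spin":0,"grip":0.42},{"offset":[0.0,0.001,0.066],"spin":0,"grip":0.42}]'
python3 st.py; python3 look.py w16.png 7
```

```text
time_s: 28.25
eef_pos: [0.4887, -0.0345, 0.181]
eef_rot: [-0.0, 0.982, -0.19, 0.0]
wrist_force: [0.7, -0.1, 1.3]
opening: 0.424
Ftool [ 0.68 -0.2  -1.26] Mw [ 0.255 -0.16  -0.037] moment on tool about stem -0.077 alt -M -0.003
grasp [ 0.4888 -0.0345  0.026 ] dist 0.1671 dir -25.19 tool yaw -21.93 open 0.4242069546834986 q6 [-0.31  0.33  1.95  0.    0.86  1.64] t 28.25
[[0.9277, -0.3734, 0.0008, 0.4887], [-0.3734, -0.9277, 0.0, -0.0345], [0.0008, -0.0003, -1.0, 0.181], [0.0, 0.0, 0.0, 1.0]]
[-0.313  0.331  1.953  0.     0.857  1.64 ]
fixed_handle 0.57 [320.  88.] [ 0.5455 -0.0884  0.012 ]
moving_handle 0.59 [231.  98.] [ 0.556  -0.0505  0.012 ]
lever_tail 0.95 [273. 240.] [ 0.4857 -0.0432  0.013 ]
```

View pics/w16.png

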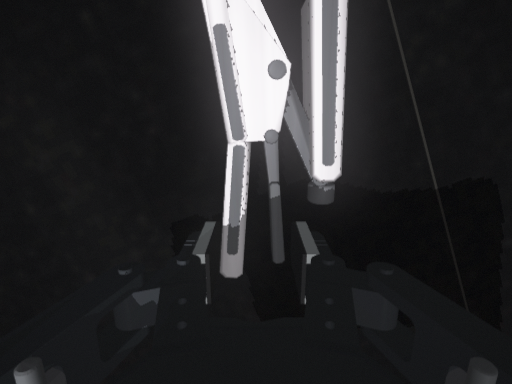

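```bash
python3 -m handwheel '[{"offset":[0,0,0],"spin":0,"grip":0.38},{"offset":[0,0,0],"spin":0,"grip":0.34},{"offset":[0,0,0],"spin":0,"grip":0.3},{"offset":[0,0,0],"spin":0,"grip":0.27},{"offset":[0,0,0],"spin":0,"grip":0.27}]'
python3 st.py; python3 look.py w17.png 7
```

```text
time_s: 29.28
eef_pos: [0.4875, -0.0341, 0.1803]
eef_rot: [-0.0, 0.982, -0.19, -0.002]
wrist_force: [-5.1, 3.7, 7.2]
opening: 0.269
Ftool [-6.12 -1.5  -7.19] Mw [ 0.561  0.689 -0.195] moment on tool about stem -0.389 alt -M -0.0
grasp [ 0.487  -0.0339  0.0253] dist 0.1689 dir -25.11 tool yaw -21.92 open 0.26940282126973286 q6 [-0.31  0.33  1.96  0.    0.86  1.64] t 29.275
[[0.9277, -0.3734, -0.0031, 0.4875], [-0.3734, -0.9277, 0.0012, -0.0341], [-0.0033, 0.0001, -1.0, 0.1803], [0.0, 0.0, 0.0, 1.0]]
[-0.313  0.331  1.955  0.     0.859  1.64 ]
stem_top 0.53 [254. 103.] [ 0.5486 -0.0586  0.03  ]
jaw_mouth 0.2 [256.  98.] [ 0.55  -0.06   0.013]
pliers_head 0.19 [371.  66.] [ 0.5441 -0.1106  0.012 ]
fixed_handle 0.58 [370.  67.] [ 0.5439 -0.11    0.012 ]
moving_handle 0.71 [256. 105.] [ 0.5476 -0.059   0.012 ]
lever_tail 0.72 [267. 244.] [ 0.4833 -0.0392  0.013 ]
```

View pics/w17.png

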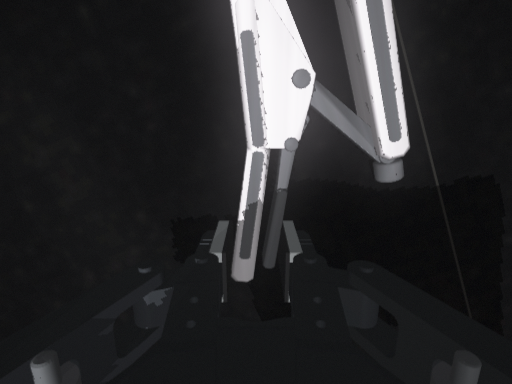

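```bash
python3 -m handwheel '[{"offset":[0,0,0],"spin":0,"grip":0.6},{"offset":[0,0,0],"spin":0,"grip":1},{"offset":[0,0,0],"spin":0,"grip":1},{"offset":[0,0,0],"spin":0,"grip":1},{"offset":[0,0,-0.04],"spin":0,"grip":1},{"offset":[0,0,-0.1],"spin":0,"grip":1},{"offset":[0.04,0,-0.13],"spin":0,"grip":1},{"offset":[0.04,0,-0.13],"spin":0,"grip":1},{"offset":[0.04,0,-0.13],"spin":0,"grip":1},{"offset":[0.04,0,-0.13],"spin":0,"grip":1}]'
python3 look.py w18.png 8
```

```text
time_s: 30.92
eef_pos: [0.5244, -0.049, 0.309]
eef_rot: [-0.0, 0.982, -0.19, -0.002]
wrist_force: [-0.4, -0.1, 0.5]
opening: 1.002
[[0.9278, -0.3732, -0.0034, 0.5244], [-0.3732, -0.9278, 0.0012, -0.049], [-0.0036, 0.0002, -1.0, 0.309], [0.0, 0.0, 0.0, 1.0]]
[-0.319  0.184  1.811  0.     1.15   1.634]
stem_top 0.55 [268.  13.] [ 0.6413 -0.1069  0.03  ]
stem_top 0.36 [266. 169.] [ 0.5323 -0.0624  0.03  ]
pliers 0.69 [277.  69.] [ 0.6046 -0.1016  0.    ]
pliers 0.41 [267.  16.] [ 0.6467 -0.1092  0.    ]
jaw_mouth 0.74 [263.  22.] [ 0.6404 -0.1027  0.013 ]
pliers_head 0.74 [275.  76.] [ 0.5992 -0.0975  0.012 ]
fixed_handle 0.97 [312. 132.] [ 0.5441 -0.1103  0.012 ]
moving_handle 0.96 [250. 153.] [ 0.5475 -0.0537  0.012 ]
lever_tail 0.85 [244. 223.] [ 0.4877 -0.0225  0.013 ]
gas_tap 0.65 [268.  26.] [ 0.6391 -0.107   0.    ]
```

View pics/w18.png

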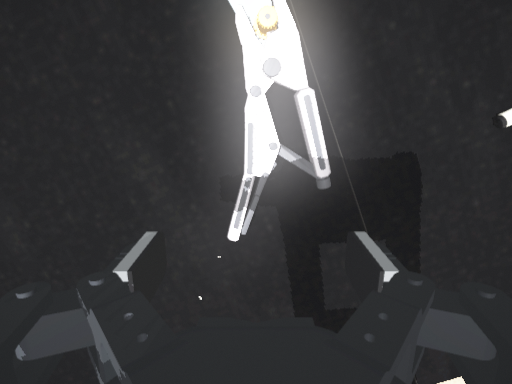

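```bash
python3 -m handwheel '[{"offset":[0.04,0.01,0.03],"spin":-6,"grip":1},{"offset":[0.088,0.017,0.06],"spin":-12.3,"grip":1},{"offset":[0.088,0.017,0.085],"spin":-12.3,"grip":1},{"offset":[0.088,0.017,0.085],"spin":-12.3,"grip":1},{"offset":[0.088,0.017,0.085],"spin":-12.3,"grip":1}]'
python3 look.py w19.png 8
```

```text
time_s: 32.0
eef_pos: [0.6009, -0.0979, 0.2266]
eef_rot: [0.0, 0.996, -0.084, 0.0]
wrist_force: [-0.4, -0.7, 0.0]
opening: 0.997
[[0.986, -0.1669, 0.0007, 0.6009], [-0.1669, -0.986, -0.0003, -0.0979], [0.0007, 0.0001, -1.0, 0.2266], [0.0, 0.0, 0.0, 1.0]]
[-0.356  0.464  1.635 -0.     1.042  1.382]
stem_top 0.68 [256. 150.] [ 0.6417 -0.1055  0.03  ]
pliers 0.56 [257. 199.] [ 0.6043 -0.1001  0.    ]
jaw_mouth 0.68 [252. 148.] [ 0.6411 -0.1029  0.013 ]
pliers_head 0.98 [255. 210.] [ 0.6007 -0.0977  0.012 ]
pliers_head 0.68 [259. 195.] [ 0.6105 -0.1022  0.012 ]
fixed_handle 0.57 [285. 281.] [ 0.546  -0.1097  0.012 ]
moving_handle 0.86 [204. 291.] [ 0.5473 -0.0527  0.012 ]
moving_handle 0.32 [284. 282.] [ 0.5449 -0.1089  0.012 ]
lever_tail 0.5 [208. 294.] [ 0.5455 -0.0552  0.013 ]
gas_tap 0.89 [259. 148.] [ 0.6382 -0.1069  0.    ]
```

View pics/w19.png

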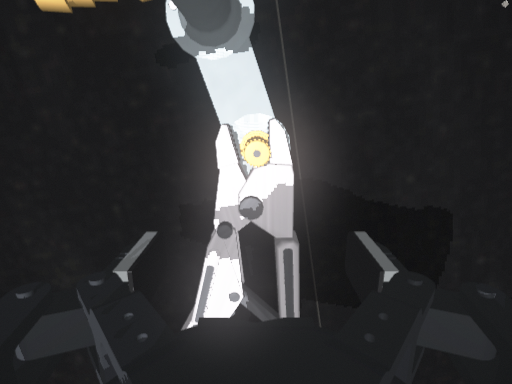

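```bash
python3 -m handwheel '[{"offset":[0,0,0.03],"spin":0,"grip":1},{"offset":[0,0,0.051],"spin":0,"grip":1},{"offset":[0,0,0.051],"spin":0,"grip":1},{"offset":[0,0,0.051],"spin":0,"grip":0.7},{"offset":[0,0,0.051],"spin":0,"grip":0.6},{"offset":[0,0,0.051],"spin":0,"grip":0.4},{"offset":[0,0,0.051],"spin":0,"grip":0.4},{"offset":[0,0,0.051],"spin":0,"grip":0.4}]'
python3 st.py; python3 look.py w20.png 4
```

```text
time_s: 33.45
eef_pos: [0.6016, -0.0984, 0.1766]
eef_rot: [0.0, 0.996, -0.084, 0.001]
wrist_force: [-2.1, 0.1, 6.2]
opening: 0.561
Ftool [-2.08  0.28 -6.21] Mw [ 0.075  0.301 -0.003] moment on tool about stem 0.009 alt -M 0.015
grasp [ 0.6019 -0.0985  0.0216] dist 0.0387 dir -10.52 tool yaw -9.62 open 0.561401006956881 q6 [-0.36  0.54  1.64 -0.    0.95  1.38] t 33.45
[[0.9859, -0.1671, 0.0023, 0.6016], [-0.1671, -0.9859, -0.001, -0.0984], [0.0024, 0.0006, -1.0, 0.1766], [0.0, 0.0, 0.0, 1.0]]
[-0.357  0.543  1.642 -0.     0.954  1.382]
stem_top 0.96 [257. 175.] [ 0.6399 -0.1058  0.03  ]
pliers 0.91 [259. 225.] [ 0.6063 -0.1015  0.    ]
pliers_head 0.88 [258. 250.] [ 0.5983 -0.0997  0.012 ]
```

View pics/w20.png

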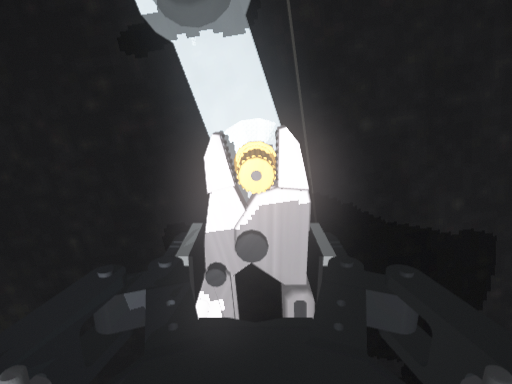

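```bash
python3 -m handwheel '[{"offset":[-0.003,0,-0.002],"spin":0,"grip":0.4},{"offset":[-0.012,0,-0.002],"spin":0,"grip":0.4},{"offset":[-0.025,0,-0.002],"spin":0,"grip":0.4},{"offset":[-0.04,0,-0.002],"spin":0,"grip":0.4},{"offset":[-0.06,0,-0.002],"spin":0,"grip":0.4},{"offset":[-0.08,0,-0.002],"spin":0,"grip":0.4},{"offset":[-0.1,0,-0.002],"spin":0,"grip":0.4},{"offset":[-0.1,0,-0.002],"spin":0,"grip":0.4},{"offset":[-0.1,0,0.0],"spin":0,"grip":0.4},{"offset":[-0.1,0,0.001],"spin":0,"grip":0.4}]'
python3 st.py; python3 look.py w21.png 4
```

```text
time_s: 34.95
eef_pos: [0.5016, -0.0812, 0.1761]
eef_rot: [-0.0, 0.996, -0.084, -0.002]
wrist_force: [-22.3, 4.2, 45.9]
opening: 0.557
Ftool [-22.87  -0.44 -45.8 ] Mw [ 0.737  3.571 -0.262] moment on tool about stem -0.3 alt -M 0.225
grasp [ 0.5009 -0.081   0.0211] dist 0.1413 dir -10.02 tool yaw -9.6 open 0.5568794847796307 q6 [-0.39  0.37  1.91 -0.    0.87  1.34] t 34.95
[[0.986, -0.1667, -0.0048, 0.5016], [-0.1667, -0.986, 0.0011, -0.0812], [-0.0049, -0.0003, -1.0, 0.1761], [0.0, 0.0, 0.0, 1.0]]
[-3.940e-01  3.740e-01  1.906e+00 -1.000e-03  8.670e-01  1.345e+00]
pliers 0.59 [262. 228.] [ 0.5032 -0.0854  0.    ]
pliers_head 0.79 [254. 249.] [ 0.4982 -0.0805  0.012 ]
```

View pics/w21.png

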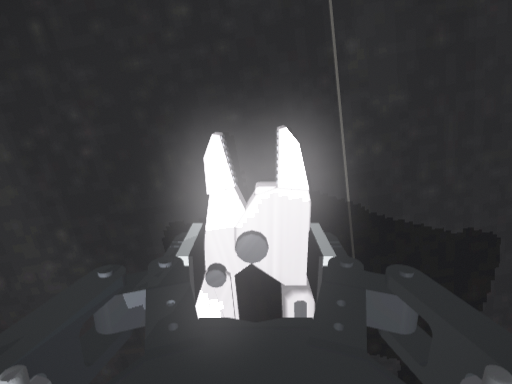

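```bash
python3 -m handwheel '[{"offset":[0,0,-0.002],"spin":0,"grip":0.4},{"offset":[0,0,-0.002],"spin":0,"grip":0.4}]'; python3 -m handwheel '[{"offset":[0,0,0],"spin":0,"grip":0.6},{"offset":[0,0,0],"spin":0,"grip":0.8},{"offset":[0,0,0],"spin":0,"grip":1},{"offset":[0,0,0],"spin":0,"grip":1},{"offset":[0,0,0],"spin":0,"grip":1},{"offset":[0,0,-0.05],"spin":0,"grip":1},{"offset":[0,0,-0.1],"spin":0,"grip":1},{"offset":[-0.08,0,-0.16],"spin":0,"grip":1},{"offset":[-0.08,0,-0.2],"spin":0,"grip":1},{"offset":[-0.08,0,-0.2],"spin":0,"grip":1},{"offset":[-0.08,0,-0.2],"spin":0,"grip":1}]'
python3 look.py w22.png 16; python3 -c "
from h import *
for n in ['scene','side']: save(cam(n),n+'9.png')"
```

```text
time_s: 35.45
eef_pos: [0.5022, -0.0813, 0.1765]
eef_rot: [-0.0, 0.996, -0.084, -0.0]
wrist_force: [-6.3, 1.7, 13.2]
opening: 0.562
time_s: 36.83
eef_pos: [0.4234, -0.068, 0.3761]
eef_rot: [0.0, 0.996, -0.084, 0.001]
wrist_force: [0.4, 0.3, -0.6]
opening: 0.999
[[0.9859, -0.1672, 0.0016, 0.4234], [-0.1672, -0.9859, -0.0007, -0.068], [0.0017, 0.0005, -1.0, 0.3761], [0.0, 0.0, 0.0, 1.0]]
[-0.438 -0.133  1.987  0.     1.285  1.301]
pliers 0.83 [259.  87.] [ 0.5066 -0.0864  0.    ]
jaw_mouth 0.66 [258.  50.] [ 0.5416 -0.0909  0.013 ]
pliers_head 0.61 [254.  93.] [ 0.5005 -0.0805  0.012 ]
fixed_handle 0.84 [275. 144.] [ 0.443  -0.0942  0.012 ]
lever_tail 0.84 [207. 203.] [ 0.3888 -0.0052  0.013 ]
flask 0.55 [235. 162.] [ 0.4284 -0.0447  0.    ]
beaker 0.27 [255.  95.] [ 0.499  -0.0807  0.    ]
marker 0.72 [488.  58.] [ 0.4941 -0.3326  0.    ]
```

View pics/w22.png

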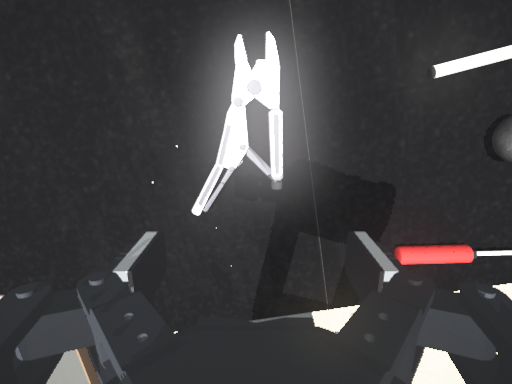

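View pics/side9.png

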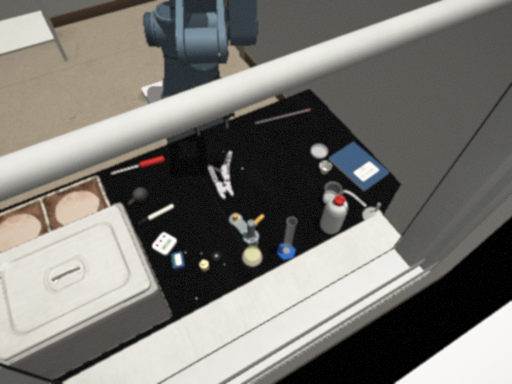

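```bash
python3 -c "
from bench import ctrl
print(ctrl.get_obs()['time_s']); print(ctrl.hand_in())"
```

```text
37.775
the job is handed in; nothing more can be done
None
```

I ran the whole job and handed it in at 37.8 s, but the valve's final angle is inferred because I had no way to read it at the end.

- **Locking on:** I carried the pliers by the head onto the stem until the throat touched, at about 6 N. Squeezing the handles snapped them over. The gripper opening then read about 52 mm, which is the locked width.
- **Shutting the tap:** I turned the pliers 47° clockwise about the stem. The moment about the stem held near 0.10–0.18 N m while the valve turned, then rose from around 43°. I stopped when it averaged about 0.35–0.37 N m, roughly 0.09 rad of twist and inside the snug range. Single readings scattered by about 0.05 N m, so I averaged 10 at a time at the end.
- **Releasing:** I eased the torque off to about 0.1 N m, then pinched the lever tail against the moving handle. The toggle tripped and the frame swung about 12° back on the stem.
- **Withdrawing:** I slid the pliers about 100 mm straight back.

**Last checks:**
- The pliers lie flat and open in the pictures. The angle between the handles is within about 1.5° of where it started, and the mouth is about 100 mm from the stem.
- Nothing else on the bench appears to have moved. I judged that by eye for most items, since the final pass did not detect them all.

**Open points:**
- The tap should still be within its covered range, because the stop was felt clearly and only the small knock-back on release is expected. The 12° swing may have dragged the stem a little, and I could not rule that out.
- When I set the pliers down, the wrist force rose briefly to about 50 N. I backed it off to 13 N before opening the gripper.

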